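# Tip a gate hinge block over and seat it in the squaring corner

### The arm

A 6-joint arm with a two-finger parallel gripper is mounted at the origin on the work surface. World frame = base frame: x ahead of the robot, y to its left, z up, the work surface at z = 0. Lengths are in m, angles in rad, forces in N, time in s.
With the tool pointing down it reaches from about 0.275 to 0.75 m from the base axis. Payload 10.2 kg.
Tool frame: the origin (TCP) lies at the very end of the fingers, on their centre line; the grasp point (between the pads) lies 19 mm behind it; z points along the fingers, y is the line along which they close (so a half turn about z gives the same grasp; the last joint's range is limited). The gripper opens to 88 mm and grips with 3 to 60 N. Pads are 18 mm wide; open, the fingers measure 123 mm over their backs; the gripper's body (75 mm by 187 mm) begins 45 mm behind the grasp point.
Start: joints at [-1.353, 0.313, 1.498, -0, 1.331, -0.223], TCP at [0.224, -0.475, 0.239] pointing down, gripper open.
Joint ranges: [-2.94, 2.94], [-0.97, 2.17], [0.19, 2.56], [-1.23, 4.37], [0.02, 3.11], [-2.88, 2.88]. Speed limits (rad/s): [2.39, 2.39, 3.01, 3.14, 3.14, 3.14].

### API

Orientations are given as a rotation vector (axis times angle).
In Python, from plant import r gives the robot as it stands.
- The arm moves only by the tool carry_out, never from a script. Its argument "plan" is text: rows parted by semicolons, each of 7 numbers parted by spaces: the shift along the world's x, y, z in units of 50 mm (1.0 is 50 mm), then the turn, a rotation vector about the world's x, y, z in units of 5 degrees (1.0 is 5 degrees), then the opening, from -1 (shut) to 1 (fully open). A call has 1 to 10 rows; each row shifts and turns the commanded pose from where the row before left it; what a row does not reach is not made up. A row lasts 1/8 s, in which the tool goes at most 62.5 mm and 10.7 degrees, less where a joint would pass 70% of its speed; a pose out of reach is approached as far as the arm can. A call is refused whole if a number of a shift passes 1 or a number of a turn 1, either way. A call with a gripper value outside its range is refused whole. The fingers move at their own pace and stop on an object; the grip force is fixed at half the most. Time passes only in rows, so rows that do not move let the fingers close. It gives the time, the measured TCP pose, the force, the opening and the grip force at its end, in the units of the state.
- r.state(): the state, without advancing time (a new reading comes with each control period).
- r.capture(name): name is "scene" or "top" or "wrist"; returns a dict with "color" (480x640x3 uint8, red, green, blue), "mtx" (3x3 intrinsics, pixels), "k1" (the pictures are not rectified: a ray, as slopes to the right and down, at radius r is drawn at 1 + k1 r^2 times it, then the intrinsics apply), "cam_to_world" (4x4, takes a point from camera to world coordinates); the wrist camera has in their place "tool_from_camera" (4x4, takes a point from camera to tool coordinates, whose origin is the TCP and whose axes are the flange's). Camera axes: x right, y up, looking along -z (the intrinsics and any distortion apply to the point x, -y, -z); pixel columns grow to the right and rows downward; lengths in m; the calibration is good to about 2 mm. A picture is of the moment at which its call begins: read the wrist's pose just before it. There is no depth.
- r.job_done(): hands the job in; it is judged then, once.
The state is a dict: "clock": time; "joint_pos": joint angles; "qd": joint speeds; "tau": joint torques, N m; "position": TCP position; "tool_rot": TCP orientation; "contact_force": force on the tool from outside, world axes, zero at the start; "wrist_torque": the same for the moment, N m; "opening": finger opening in m; "grip_force": force on a finger pad.
Only numpy, scipy, OpenCV 4.12 (cv2) and the standard library are available. Lean on these libraries where they do the work, as an engineer would, in place of code of your own. Each camera call takes 0.05 s, during which the arm holds its last target. There are 200 camera calls.

### The job

The steel gate hinge block (the standing box section with a round pin on one side) has to lie in the squaring corner on the welding table, ready for tacking. Push it high on its pin side so that it topples onto the opposite side with the pin pointing straight up, then, without lifting it off the table, slide it sideways until it presses flush on the long fence and only then along the fence until its end presses on the end stop. Press it home on each with a firm but careful push, about 15 N and never over 25 N, leave it snug against both, and leave the offcut, tin, hammer and tape measure where they are.

Things in the scene. Friction and masses are not known exactly. Their poses are not given: they have to be found in the camera images.
- hinge_block: Closed steel box section 50 x 70 x 140 mm (its x, y, z), 0.4 to 0.6 kg, standing on end; a round pin 26 mm in diameter sticks 32 mm out of the middle of its -x side, 70 mm above the foot. Origin: centre of the foot; z runs to the other end. Pushed above the pin it falls towards its +x; then +x points down and z the way it fell. On the table it slides with a drag of about 3 to 8 N
- block_mid (a point): Centre of the hinge block's box section, 70 mm from either end; 25 mm above the table once the block lies pin up. Its drag on the table grows (to about 12 N) if a finger also bears down on it, so press until the push is well above the drag
- pin_mid (a point): Middle of the free pin, on its axis, 16 mm out from the block's side; once the block lies pin up this is 66 mm above the table (block's top 50, pin's end 82 mm) and the pin can be gripped here from above
- corner: Squaring corner fixed to the table: two steel fences at right angles. Origin: on the table at the inner corner where their faces meet. The long fence's face is the plane x = 0, the end stop's the plane y = 0; the block belongs at x < 0, y < 0. Seated, its length lies along the corner's y (either way round) with its centre at x = -35 mm, y = -70 mm
- fence: The long fence of the corner: 30 mm high, 160 mm long, from the inner corner along the corner's -y; face 12 mm thick, with a 6 mm high foot behind, 42 mm deep in all. Rigid, but only lightly tacked down: it and the end stop may be pushed with at most 25 N. Same origin and axes as the corner
- end_stop: The end stop of the corner: 30 mm high, reaching 73 mm from the inner corner along the corner's -x; face 12 mm thick with a 6 mm high foot behind. Rigid. Same origin and axes as the corner
- offcut: Bystander: open square tube offcut standing on end beside the hinge block, 60 x 60 x 110 mm, no pin. Origin: centre of its foot. Must not be moved
- tin: Bystander: plain metal tin, 66 mm in diameter, 85 mm high, standing. Origin: centre of its underside. Must not be moved
- hammer: Bystander: hammer lying on the far side of the table, about 280 mm long. Must not be moved
- tape: Bystander: tape measure 70 x 40 x 65 mm standing at the left of the table. Must not be moved

How it is judged:
On the way, in this order (a step that is already met when the one before it is completed fails the run):
1. the hinge block lies flat on the table, pin straight up (angle between hinge_block's own x axis and vertical above 3.05 rad and height (world z) of block_mid below 0.03 m), for 0.2 s.
2. the block is pressed flush on the long fence with more than 4 N (contact force between hinge_block and fence above 4 N and angle between the z axis of hinge_block and the y axis of corner, either way round below 0.05 rad), for 0.2 s.
3. the block is pressed on the end stop with more than 4 N, lying along the long fence (contact force between hinge_block and end_stop above 4 N and angle between the z axis of hinge_block and the y axis of corner, either way round below 0.05 rad and x of block_mid in the frame of corner above -0.038 m), for 0.2 s.
At the end, for the whole second after the job is handed in: The hinge block lies still and flat on the table with its pin up (within 5 degrees), square to the long fence within 2 degrees, its side within 2.5 mm of the long fence and its end within 2.5 mm of the end stop, released (all of step 1 and x of block_mid in the frame of corner between -0.0375 and -0.032 m and y of block_mid in the frame of corner between -0.0725 and -0.067 m and angle between the z axis of hinge_block and the y axis of corner, either way round below 0.035 rad and linear speed of hinge_block below 0.01 m/s); the robot touches nothing.
It fails at once if the block pushed on the long fence or the end stop with more than 25 N (contact force between hinge_block and fence above 25 N or contact force between hinge_block and end_stop above 25 N).
It fails at once if the block lifted off the table (while tipping its centre rises above 95 mm, or lying pin up above 40 mm) (height (world z) of block_mid above 0.095 m or (angle between hinge_block's own x axis and vertical above 3 rad and height (world z) of block_mid above 0.04 m)).
It fails at once if the offcut, tin, hammer or tape measure moved more than 15 mm (distance of any of offcut, tin, hammer, tape from where it was at the start of the episode above 0.015 m).
It also fails if it takes over 70 s, if anything falls off the work surface, if the arm or the gripper's body presses on something with over 40 N, if the wrist force passes 120 N, or if a joint passes its speed limit or range.

## Working session

There is one attempt and no reset: what is moved stays moved. The work goes in short steps, Python scripts to look and compute and a tool call to move; the robot and the scene stay as the last step left them, time stands still between calls to the robot, and variables do not carry over. Pictures are saved under pics/ and viewed, at most 10 in all, crops included, and the job is handed in when it is done.

Besides the shell and the picture viewer there is one more tool, called after ">>>" as name(argument=value, ...), one argument or row to a line, values as JSON. carry_out: Moves the arm, as the interface text tells. Its arguments: {"type":"object","properties":{"plan":{"type":"string"}},"required":["plan"]}

```bash
mkdir -p pics; ls; cat > h.py <<'E'
import numpy as np, cv2
from plant import r
def ray(c,uv):
    K=c["mtx"];k=c["k1"]
    D=np.array([k,0,0,0],float)
    p=cv2.undistortPoints(np.array(uv,float).reshape(-1,1,2),np.array(K,float),D).reshape(-1,2)
    T=np.array(c["cam_to_world"])
    d=np.c_[p[:,0],-p[:,1],-np.ones(len(p))]@T[:3,:3].T
    return T[:3,3],d
def onz(c,uv,z):
    o,d=ray(c,uv); return o+d*((z-o[2])/d[:,2])[:,None]
def two(c1,u1,c2,u2):
    o1,d1=ray(c1,[u1]);o2,d2=ray(c2,[u2]);d1=d1[0];d2=d2[0]
    s=np.linalg.lstsq(np.c_[d1,-d2],o2-o1,rcond=None)[0]
    a=o1+s[0]*d1;b=o2+s[1]*d2
    return (a+b)/2,np.linalg.norm(a-b)
E
python3 - <<'E'
from h import *
import pickle
C={}
for n in("scene","top"):
    c=r.capture(n);C[n]=c
    cv2.imwrite(f"pics/{n}0.png",c["color"][:,:,::-1])
    print(n,np.round(c["cam_to_world"],3).tolist(),np.round(c["mtx"],1).tolist(),c["k1"])
pickle.dump(C,open("c0.pkl","wb"))
print(r.state())
E
```

```text
pics
scene [[0.791, -0.441, 0.424, 0.967], [0.612, 0.554, -0.565, -0.474], [0.014, 0.706, 0.708, 0.758], [0.0, 0.0, 0.0, 1.0]] [[488.9, 0.0, 327.4], [0.0, 488.9, 246.9], [0.0, 0.0, 1.0]] -0.06292288936898142
top [[0.069, 0.978, -0.198, 0.297], [-0.998, 0.067, -0.019, 0.064], [-0.005, 0.199, 0.98, 1.491], [0.0, 0.0, 0.0, 1.0]] [[574.6, 0.0, 320.0], [0.0, 574.6, 246.2], [0.0, 0.0, 1.0]] 0.04952092100438006
{'clock': 0.1, 'joint_pos': array([-1.35337839e+00,  3.13414485e-01,  1.49833438e+00, -8.54907017e-07,
        1.33101982e+00, -2.23401463e-01]), 'qd': array([ 0.00146351, -0.00059969, -0.00249514, -0.00036525, -0.00167136,
       -0.001408  ]), 'tau': array([ 2.31975697e-03, -4.02810538e+01, -2.52646172e+01,  6.94833929e-02,
        3.41625523e-02, -6.69318433e-05]), 'position': array([ 0.22394778, -0.47460096,  0.23821791]), 'tool_rot': array([-3.06444347e+00, -6.86587811e-01, -4.22082612e-06]), 'contact_force': array([0.48078849, 0.04397597, 0.64571826]), 'wrist_torque': array([ 0.02376356,  0.02336671, -0.02482665]), 'grip_force': 0.0, 'opening': 0.08820080341535892}
```

View pics/scene0.png

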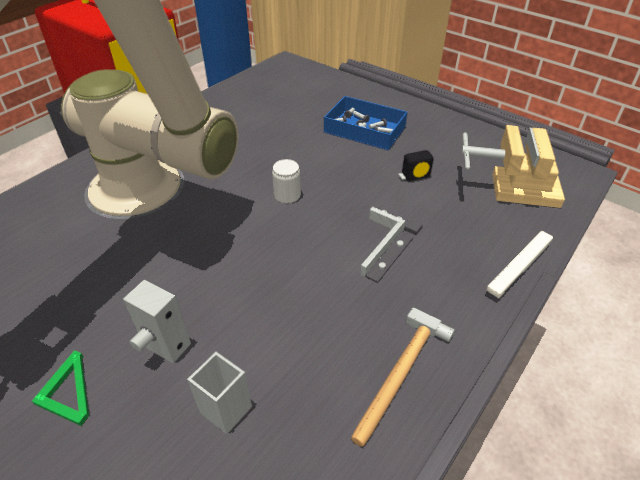

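View pics/top0.png

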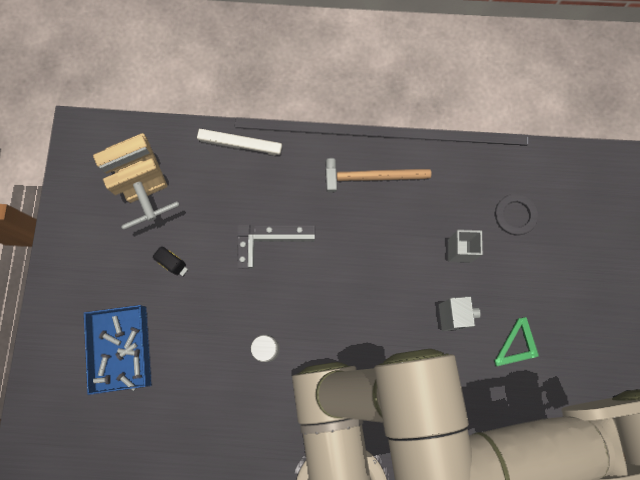

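Scene view: the block stands at about (158,320), with its pin towards (143,340). The offcut is at (222,392) and the corner at about (392,240). Top view: block top at (462,313), pin to the right at (477,313). The inner corner is at about (252,238), the fence runs right to (315,238), and the end stop runs down to (250,266). I'll enlarge both for exact pixels.

```bash
python3 - <<'E'
from h import *
import pickle
C=pickle.load(open("c0.pkl","rb"))
def cr(n,x,y,w,h,s): return cv2.resize(C[n]["color"][y:y+h,x:x+w,::-1],None,fx=s,fy=s,interpolation=cv2.INTER_CUBIC)
a=cr("top",230,220,100,50,4);b=cr("top",430,220,70,115,4)[:,:280]
im=np.zeros((600,800,3),np.uint8)
im[0:200,0:400]=a; im[0:460,410:690]=b
im[210:210+390,0:400]=cr("scene",350,200,80,78,5)[:390]
cv2.imwrite("pics/crop1.png",im)
c=cr("scene",120,280,80,90,6);cv2.imwrite("pics/crop2.png",c)
E
```

```text
(no output)
```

View pics/crop1.png

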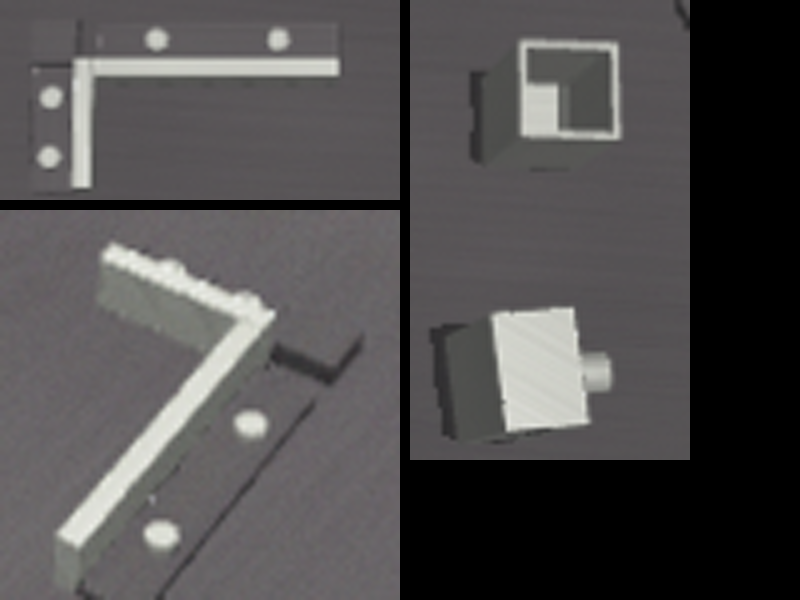

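View pics/crop2.png

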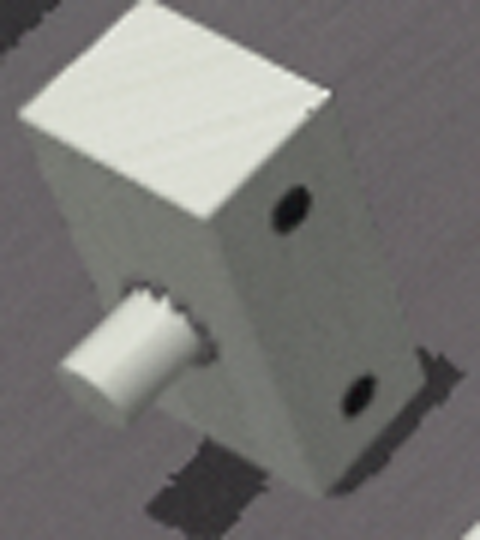

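The crops give usable corners for the block top, fence top edges and offcut. Triangulating them next.

```bash
python3 - <<'E'
from h import *
import pickle
C=pickle.load(open("c0.pkl","rb"));t=C["top"];s=C["scene"]
A=lambda x,y:(230+x/4-.4,220+y/4-.4)
B=lambda x,y:(430+(x-410)/4-.4,220+y/4-.4)
S=lambda x,y:(350+x/5-.4,200+(y-210)/5-.4)
Q=lambda x,y:(120+x/6-.4,280+y/6-.4)
bt=[(573,308),(590,423),(507,431),(491,315)];bs=[(206,217),(20,112),(148,0),(330,94)]
P=[]
for p,q in zip(bt,bs):
    x,e=two(t,B(*p),s,Q(*q));P.append(x);print("blk",x.round(4),round(e,4))
print("topz.14",onz(t,[B(*p) for p in bt],.14).round(4).tolist())
print("scnz.14",onz(s,[Q(*p) for p in bs],.14).round(4).tolist())
for n,p,q in[("inner",(93,75),(238,322)),("fend",(339,75),(58,533)),("stopend",(91,188),(103,262))]:
    x,e=two(t,A(*p),s,S(*q));print(n,x.round(4),round(e,4),onz(t,[A(*p)],.03).round(4),onz(s,[S(*q)],.03).round(4))
print("offcut",onz(t,[B(*p) for p in[(519,40),(619,42),(621,138),(519,137)]],.11).round(4).tolist())
print("pin",onz(t,[B(611,352),B(611,388)],.07).round(4).tolist())
print("tin",onz(t,[(264,348)],.085).round(3), "tape",onz(t,[(170,261)],.06).round(3))
def ang(a,b):d=b-a;return np.degrees(np.arctan2(d[1],d[0]))
E
```

```text
blk [ 0.4745 -0.2708  0.1369] 0.0018
blk [ 0.408  -0.281   0.1389] 0.0021
blk [ 0.4003 -0.2334  0.1368] 0.003
blk [ 0.4672 -0.2231  0.1366] 0.0023
topz.14 [[0.4736, -0.2709, 0.14], [0.4074, -0.2816, 0.14], [0.3993, -0.234, 0.14], [0.4661, -0.2233, 0.14]]
scnz.14 [[0.4775, -0.2711, 0.14], [0.4097, -0.2805, 0.14], [0.4043, -0.2335, 0.14], [0.4706, -0.2236, 0.14]]
inner [0.6025 0.2683 0.0262] 0.0016 [[0.601  0.2673 0.03  ]] [[0.6049 0.2651 0.03  ]]
fend [0.6137 0.109  0.0293] 0.0042 [[0.6119 0.1076 0.03  ]] [[0.6154 0.1101 0.03  ]]
stopend [0.5299 0.2643 0.0246] 0.0058 [[0.5268 0.2617 0.03  ]] [[0.5349 0.2613 0.03  ]]
offcut [[0.6404, -0.2427, 0.11], [0.6433, -0.3035, 0.11], [0.5833, -0.3055, 0.11], [0.5797, -0.244, 0.11]]
pin [[0.4573, -0.3117, 0.07], [0.4353, -0.3119, 0.07]]
tin [[0.322 0.208 0.085]] tape [[0.522 0.466 0.06 ]]
```

The block's top corners triangulate to about 137 mm (140 expected) with 67 x 48 mm sides. It falls along d = (-0.16, 0.987). The inner corner is at about (0.603, 0.266), with the corner's y along (-0.069, 0.998). Moving behind the pin side, fingers shut.

>>> carry_out(
  plan="0.55 0.35 0 0 0 -0.4 -1;0.55 0.35 0 0 0 -0.4 -1;0.55 0.35 0 0 0 -0.4 -1;0.55 0.35 0 0 0 -0.4 -1;0.55 0.35 0 0 0 -0.4 -1;0.55 0.35 0 0 0 -0.4 -1;0.6 0.35 0 0 0 -0.4 -1;0.6 0.35 -0.8 0 0 -0.4 -1;0 0 -0.8 0 0 0 -1;0 0 -0.8 0 0 0 -1",
)

```text
clock: 1.35
position: [0.4491, -0.3343, 0.1171]
tool_rot: [-3.131, -0.255, 0.001]
contact_force: [-0.3, -0.7, -0.3]
opening: 0.0002
grip_force: 0.0
```

>>> carry_out(
  plan="-0.05 0.3 0 0 0 0 -1;-0.05 0.3 0 0 0 0 -1;-0.02 0.12 0 0 0 0 -1;-0.02 0.12 0 0 0 0 -1;-0.02 0.12 0 0 0 0 -1;-0.02 0.12 0 0 0 0 -1;-0.02 0.12 0 0 0 0 -1;-0.02 0.12 0 0 0 0 -1;-0.02 0.12 0 0 0 0 -1;-0.02 0.12 0 0 0 0 -1",
)

```text
clock: 2.6
position: [0.4359, -0.2564, 0.1187]
tool_rot: [-3.131, -0.253, 0.0]
contact_force: [0.4, -0.0, 0.2]
opening: -0.0001
grip_force: 0.1
```

>>> carry_out(
  plan="-0.02 0.12 0 0 0 0 -1;-0.02 0.12 0 0 0 0 -1;-0.02 0.12 0 0 0 0 -1;-0.02 0.12 0 0 0 0 -1",
)

```text
clock: 3.1
position: [0.4319, -0.2324, 0.1187]
tool_rot: [-3.131, -0.253, 0.0]
contact_force: [0.5, -0.5, 0.4]
opening: 0.0006
grip_force: 0.0
```

>>> carry_out(
  plan="0 -0.2 0.6 0 0 0 -1;0 0 0.6 0 0 0 -1;-0.6 -0.6 0.5 0 0 0 1;-0.6 -0.6 0 0 0 0 1",
)

```text
clock: 3.6
position: [0.3718, -0.3037, 0.2055]
tool_rot: [3.128, 0.255, 0.003]
contact_force: [0.4, -0.1, -1.3]
opening: 0.0183
grip_force: 0.0
```

```bash
python3 - <<'E'
from h import *
import pickle
C={}
for n in("scene","top"): C[n]=r.capture(n)
pickle.dump(C,open("c1.pkl","wb"))
im=np.zeros((600,800,3),np.uint8)
t=C["top"]["color"][:,:,::-1];s=C["scene"]["color"][:,:,::-1]
im[:270,:480]=cv2.resize(t[250:340,350:510],None,fx=3,fy=3,interpolation=2)
im[280:600,:800]=cv2.resize(s[230:390,100:500],None,fx=2,fy=2,interpolation=2)
cv2.imwrite("pics/after.png",im)
E
```

```text
(no output)
```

View pics/after.png

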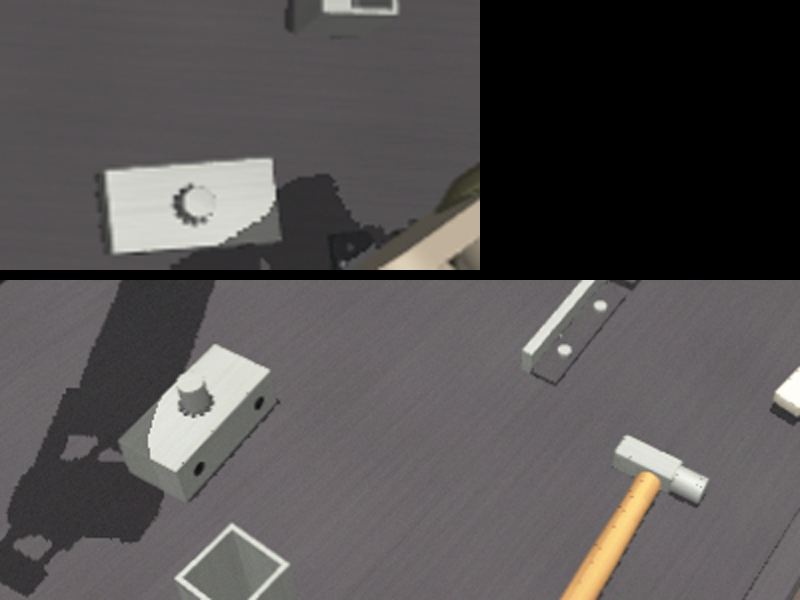

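The block lies pin up at about (415,318) in the top view. Its pin end is at crop (200,202) in the top panel and (193,382) in the scene panel.

```bash
python3 - <<'E'
from h import *
import pickle
C=pickle.load(open("c1.pkl","rb"));t=C["top"];s=C["scene"]
T=lambda x,y:(350+x/3-.33,250+y/3-.33)
S=lambda x,y:(100+x/2-.25,230+(y-280)/2-.25)
tp=[(105,171),(112,253),(280,242),(272,158)];sp=[(270,372),(216,345),(118,440),(178,472)]
P=np.array([two(t,T(*p),s,S(*q))[0] for p,q in zip(tp,sp)])
print(P.round(4),P.mean(0)); Z=onz(t,[T(*p) for p in tp],.05);print(Z.mean(0))
d=P[0]+P[1]-P[2]-P[3];print("ang",np.degrees(np.arctan2(d[1],d[0])))
d=Z[0]+Z[1]-Z[2]-Z[3];print("ang",np.degrees(np.arctan2(d[1],d[0])))
print(two(t,T(200,202),s,S(193,382)))
E
```

```text
[[ 0.4465 -0.0806  0.0443]
 [ 0.3791 -0.0893  0.045 ]
 [ 0.3979 -0.227   0.0457]
 [ 0.4676 -0.2176  0.0462]] [ 0.42277952 -0.15361129  0.04529066]
[ 0.42144789 -0.15429343  0.05      ]
ang 98.26652079988698
ang 98.13585799657625
(array([ 0.42410003, -0.15376116,  0.07891302]), np.float64(0.005796105808912676))
```

>>> carry_out(
  plan="0.34 0.99 0 0 0 0 1;0.34 0.99 0 0 0 0 1;0.34 0.99 0 0 0 0 1;0 0 -0.7 0 0 0 1;0 0 -0.7 0 0 0 1;0 0 -0.7 0 0 0 1;0 0 0 0 0 0 1;0 0 0 0 0 0 1",
)

```text
clock: 4.7
position: [0.4236, -0.1544, 0.0999]
tool_rot: [3.13, 0.254, 0.002]
contact_force: [-0.3, 0.1, 0.9]
opening: 0.0881
grip_force: 0.0
```

>>> carry_out(
  plan="0 0 -0.4 0 0 0 1;0 0 -0.4 0 0 0 1;0 0 0 0 0 0 1;0 0 0 0 0 0 -1;0 0 0 0 0 0 -1;0 0 0 0 0 0 -1;0 0 0 0 0 0 -1;0 0 0 0 0 0 -1;0 0 0 0 0 0 -1;0 0 0 0 0 0 -1",
)

```text
clock: 5.95
position: [0.423, -0.1543, 0.0587]
tool_rot: [-3.131, -0.253, 0.0]
contact_force: [0.2, -0.2, 0.4]
opening: 0.0253
grip_force: 30.0
```

>>> carry_out(
  plan="0.1 0.25 0 0 0 0 -1;0.2 0.5 0 0 0 -0.1 -1;0.2 0.5 0 0 0 -0.1 -1;0.2 0.5 0 0 0 -0.1 -1;0.2 0.5 0 0 0 -0.1 -1;0.2 0.5 0 0 0 -0.1 -1;0.2 0.5 0 0 0 -0.1 -1;0.2 0.5 0 0 0 -0.1 -1;0.2 0.5 0 0 0 -0.1 -1;0.1 0.25 0 0 0 -0.1 -1",
)

```text
clock: 7.2
position: [0.513, 0.072, 0.0587]
tool_rot: [3.138, 0.132, -0.001]
contact_force: [-2.1, -4.0, 2.3]
opening: 0.025
grip_force: 30.0
```

>>> carry_out(
  plan="0.2 0.4 0 0 0 0 -1;0.2 0.5 0 0 0 0 -1;0.2 0.4 0 0 0 0 -1;0.1 0.3 0 0 0 0 -1;0 0 0 0 0 0 -1;0 0 0 0 0 0 -1",
)

```text
clock: 7.95
position: [0.5478, 0.1506, 0.0587]
tool_rot: [-3.138, -0.13, -0.0]
contact_force: [0.6, 2.6, 0.2]
opening: 0.0253
grip_force: 30.0
```

```bash
python3 - <<'E'
from h import *
import pickle
C={}
for n in("scene","top"): C[n]=r.capture(n)
pickle.dump(C,open("c2.pkl","wb"))
im=np.zeros((600,800,3),np.uint8)
t=C["top"]["color"][:,:,::-1];s=C["scene"]["color"][:,:,::-1]
im[:280,:480]=cv2.resize(t[220:290,220:340],None,fx=4,fy=4,interpolation=2)
im[290:600,:480]=cv2.resize(s[190:295,320:480],None,fx=3,fy=3,interpolation=2)[:310]
cv2.imwrite("pics/near.png",im); print(r.state()["contact_force"],r.state()["position"],r.state()["tool_rot"])
E
```

```text
[0.05365424 2.53900718 0.52838121] [0.5477697  0.15038873 0.05871073] [-3.13855750e+00 -1.29270831e-01  3.70828369e-04]
```

View pics/near.png

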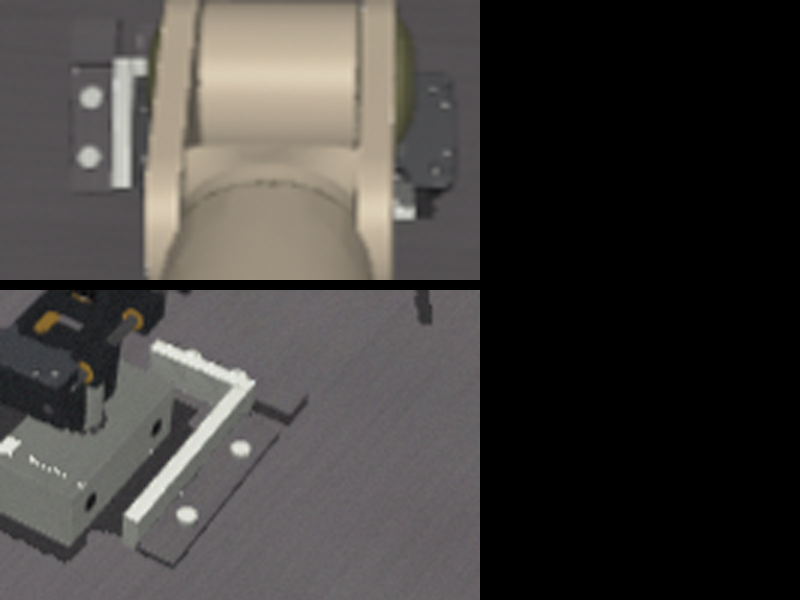

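The block is parallel to the fence at a gap of about 28 mm, with the end gap about 40 mm. I'll bring it closer, release it, then move the shut fingers behind its near side.

>>> carry_out(
  plan="0.11 0.14 0 0 0 0 -1;0.11 0.14 0 0 0 0 -1;0.11 0.14 0 0 0 0 -1;0 0 0 0 0 0 -1;0 0 0 0 0 0 1;0 0 0 0 0 0 1;0 0 0 0 0 0 1;0 0 0 0 0 0 1",
)

```text
clock: 9.05
position: [0.5645, 0.1716, 0.0587]
tool_rot: [-3.139, -0.13, 0.0]
contact_force: [0.6, 0.4, -0.1]
opening: 0.0633
grip_force: 0.0
```

>>> carry_out(
  plan="0 0 0.6 0 0 0 1;0 0 0.9 0 0 0 -1;-0.8 -0.05 0 0 -1 0 -1;-0.7 -0.05 0 0 -1 0 -1;0 0 0 0 -1 0 -1;0 0 0 0 0 0 -1;0 0 0 0 0 0 -1",
)

```text
clock: 9.93
position: [0.4901, 0.1666, 0.134]
tool_rot: [3.102, 0.128, 0.407]
contact_force: [0.2, -0.3, -0.2]
opening: 0.0172
grip_force: 0.0
```

>>> carry_out(
  plan="0 0 -0.8 0 0 0 -1;0 0 -0.8 0 0 0 -1;0 0 -0.68 0 0 0 -1;0.2 0.015 0 0 0 0 -1;0.2 0.015 0 0 0 0 -1;0.1 0.005 0 0 0 0 -1;0 0 0 0 0 0 -1",
)

```text
clock: 10.8
position: [0.5153, 0.1685, 0.0206]
tool_rot: [3.101, 0.129, 0.411]
contact_force: [-0.5, -0.5, -0.2]
opening: 0.0005
grip_force: 0.0
```

>>> carry_out(
  plan="0.04 0.003 0 0 0 0 -1;0.04 0.003 0 0 0 0 -1;0.04 0.003 0 0 0 0 -1;0.04 0.003 0 0 0 0 -1;0.04 0.003 0 0 0 0 -1;0 0 0 0 0 0 -1",
)

```text
clock: 11.55
position: [0.5244, 0.1692, 0.0196]
tool_rot: [3.101, 0.129, 0.408]
contact_force: [-3.1, -0.2, 1.2]
opening: 0.0009
grip_force: 1.3
```

>>> carry_out(
  plan="0.03 0.002 0 0 0 0 -1;0.03 0.002 0 0 0 0 -1;0.03 0.002 0 0 0 0 -1;0 0 0 0 0 0 -1",
)

```text
clock: 12.05
position: [0.529, 0.1695, 0.0197]
tool_rot: [3.101, 0.129, 0.408]
contact_force: [-4.2, 0.7, 1.4]
opening: 0.0006
grip_force: 1.7
```

>>> carry_out(
  plan="0.03 0.002 0 0 0 0 -1;0.03 0.002 0 0 0 0 -1;0 0 0 0 0 0 -1",
)

```text
clock: 12.42
position: [0.5298, 0.1699, 0.0193]
tool_rot: [3.102, 0.13, 0.4]
contact_force: [-16.5, 0.4, 12.3]
opening: 0.0003
grip_force: 8.2
```

>>> carry_out(
  plan="0.02 0.001 0 0 0 0 -1;0 0 0 0 0 0 -1;0 0 0 0 0 0 -1;0 0 0 0 0 0 -1",
)

```text
clock: 12.92
position: [0.5299, 0.1699, 0.0192]
tool_rot: [3.102, 0.13, 0.397]
contact_force: [-22.5, -1.3, 17.0]
opening: 0.0006
grip_force: 11.0
```

Flush on the fence at about 20 N with the TCP stopped where expected (0.530). Backing off and going round to the -y end, tip tilted towards +y.

>>> carry_out(
  plan="-0.5 -0.03 0 0 0 0 -1;-0.3 0 0.3 0 0 0 -1;0 0 0.9 0 1 0 -1;0 -0.3 0.9 0 1 0 -1;0 -0.9 0 0 1 0 -1;0.6 -0.5 0 1 0 0 -1;0.6 -0.5 0 1 0.1 0 -1;0.6 0 0 1 0.1 0 -1;0 0 0 0 0 0 -1;0 0 0 0 0 0 -1",
)

```text
clock: 14.18
position: [0.5827, 0.0584, 0.1246]
tool_rot: [-2.878, -0.119, 0.009]
contact_force: [-0.2, -0.2, -0.4]
opening: 0.0004
grip_force: 0.0
```

```bash
python3 - <<'E'
from h import *
C={n:r.capture(n) for n in("scene","top")}
im=np.zeros((600,800,3),np.uint8)
t=C["top"]["color"][:,:,::-1];s=C["scene"]["color"][:,:,::-1]
im[:280,:480]=cv2.resize(t[220:290,220:340],None,fx=4,fy=4,interpolation=2)
im[290:600,:480]=cv2.resize(s[190:295,320:480],None,fx=3,fy=3,interpolation=2)[:310]
cv2.imwrite("pics/flush.png",im)
E
```

```text
(no output)
```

View pics/flush.png

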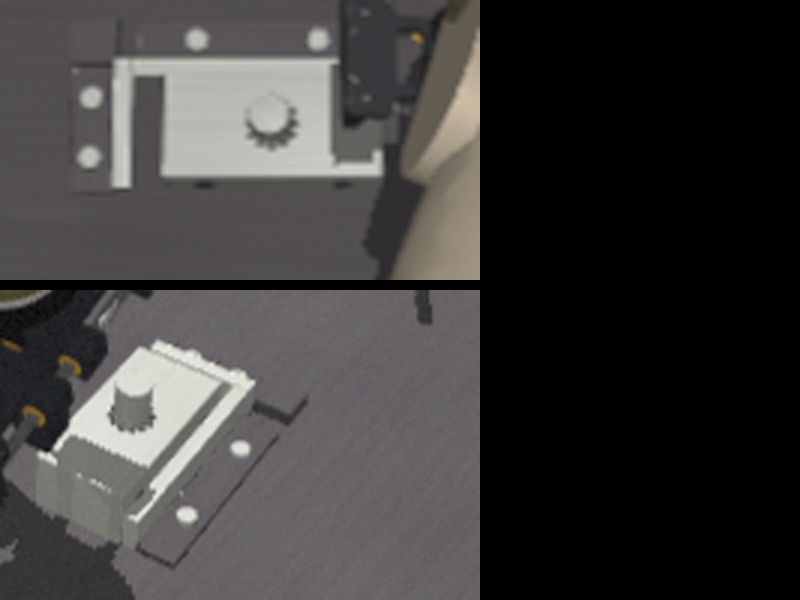

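The block is flush on the fence in the top panel (long edge along row 60-75). The end gap spans columns 133-163, about 20 mm. Lowering the fingers behind the -y end.

>>> carry_out(
  plan="0 0 -0.8 0 0 0 -1;0 0 -0.8 0 0 0 -1;0 0 -0.48 0 0 0 -1;-0.05 0.2 0 0 0 0 -1;0 0.16 0 0 0 0 -1;0 0 0 0 0 0 -1",
)

```text
clock: 15.02
position: [0.5809, 0.0771, 0.0221]
tool_rot: [-2.877, -0.121, 0.007]
contact_force: [0.6, -0.3, 0.5]
opening: 0.0004
grip_force: 0.0
```

>>> carry_out(
  plan="0 0.06 0 0 0 0 -1;0 0.06 0 0 0 0 -1;0 0.06 0 0 0 0 -1;0 0.06 0 0 0 0 -1;0 0 0 0 0 0 -1",
)

```text
clock: 15.65
position: [0.5805, 0.0884, 0.0207]
tool_rot: [-2.877, -0.119, 0.01]
contact_force: [-0.3, -0.2, -0.1]
opening: 0.0006
grip_force: 0.0
```

>>> carry_out(
  plan="0 0.06 0 0 0 0 -1;0 0.06 0 0 0 0 -1;0 0.06 0 0 0 0 -1;0 0 0 0 0 0 -1",
)

```text
clock: 16.15
position: [0.5803, 0.0972, 0.0207]
tool_rot: [-2.877, -0.119, 0.01]
contact_force: [-1.1, -3.1, 0.8]
opening: 0.0006
grip_force: 1.4
```

>>> carry_out(
  plan="-0.003 0.05 0 0 0 0 -1;-0.003 0.05 0 0 0 0 -1;-0.003 0.05 0 0 0 0 -1;0 0 0 0 0 0 -1",
)

```text
clock: 16.65
position: [0.5798, 0.1046, 0.0206]
tool_rot: [-2.877, -0.119, 0.01]
contact_force: [-3.1, -3.7, 1.5]
opening: 0.0005
grip_force: 1.7
```

>>> carry_out(
  plan="-0.003 0.03 0 0 0 0 -1;-0.003 0.03 0 0 0 0 -1;0 0 0 0 0 0 -1",
)

```text
clock: 17.02
position: [0.5796, 0.1076, 0.0206]
tool_rot: [-2.877, -0.118, 0.01]
contact_force: [-3.2, -4.8, 0.1]
opening: 0.0006
grip_force: 1.8
```

>>> carry_out(
  plan="-0.003 0.03 0 0 0 0 -1;0 0 0 0 0 0 -1",
)

```text
clock: 17.27
position: [0.5795, 0.1092, 0.0207]
tool_rot: [-2.877, -0.118, 0.01]
contact_force: [-2.8, -3.6, -0.2]
opening: 0.0003
grip_force: 1.8
```

>>> carry_out(
  plan="-0.003 0.03 0 0 0 0 -1;0 0 0 0 0 0 -1",
)

```text
clock: 17.52
position: [0.5794, 0.1108, 0.0207]
tool_rot: [-2.877, -0.118, 0.01]
contact_force: [-2.6, -3.2, -0.8]
opening: 0.0006
grip_force: 1.6
```

>>> carry_out(
  plan="-0.003 0.03 0 0 0 0 -1;-0.001 0.02 0 0 0 0 -1;0 0 0 0 0 0 -1",
)

```text
clock: 17.9
position: [0.5792, 0.1134, 0.0207]
tool_rot: [-2.877, -0.118, 0.01]
contact_force: [-1.1, -3.4, -1.2]
opening: 0.0002
grip_force: 1.3
```

>>> carry_out(
  plan="0.001 0.03 0 0 0 0 -1;0.001 0.02 0 0 0 0 -1;0 0 0 0 0 0 -1",
)

```text
clock: 18.27
position: [0.5792, 0.1144, 0.0207]
tool_rot: [-2.879, -0.119, 0.01]
contact_force: [-4.9, -12.4, 2.5]
opening: 0.0003
grip_force: 5.9
```

>>> carry_out(
  plan="0 0.02 0 0 0 0 -1;0 0 0 0 0 0 -1;0 0 0 0 0 0 -1;0 0 0 0 0 0 -1",
)

```text
clock: 18.77
position: [0.5792, 0.1145, 0.0207]
tool_rot: [-2.88, -0.119, 0.011]
contact_force: [-6.2, -17.6, 3.7]
opening: 0.0004
grip_force: 8.6
```

Pressed on the end stop at about 17 N. Backing off along -y, then up and clear to check.

>>> carry_out(
  plan="0 -0.3 0 0 0 0 -1;0 -0.5 0 0 0 0 -1;-0.2 -0.5 0.6 0 0 0 -1;-0.8 -0.8 0.8 -1 0 0 -1;-0.8 -0.8 0.8 -1 0 0 -1;-0.5 -0.9 0.5 -1 0 0 -1;0 -0.9 0 0 0 0 -1;0 -0.5 0 0 0 0 -1;0 0 0 0 0 0 -1",
)

```text
clock: 19.9
position: [0.4723, -0.1365, 0.148]
tool_rot: [-3.138, -0.122, 0.025]
contact_force: [1.0, 0.9, -0.2]
opening: 0.0005
grip_force: 0.0
```

```bash
python3 - <<'E'
from h import *
C={n:r.capture(n) for n in("scene","top")}
im=np.zeros((600,800,3),np.uint8)
t=C["top"]["color"][:,:,::-1];s=C["scene"]["color"][:,:,::-1]
im[:280,:480]=cv2.resize(t[220:290,220:340],None,fx=4,fy=4,interpolation=2)
im[290:600,:480]=cv2.resize(s[190:295,320:480],None,fx=3,fy=3,interpolation=2)[:310]
cv2.imwrite("pics/end.png",im);print(r.state()["position"])
E
```

```text
[ 0.47222902 -0.1348613   0.14786639]
```

View pics/end.png

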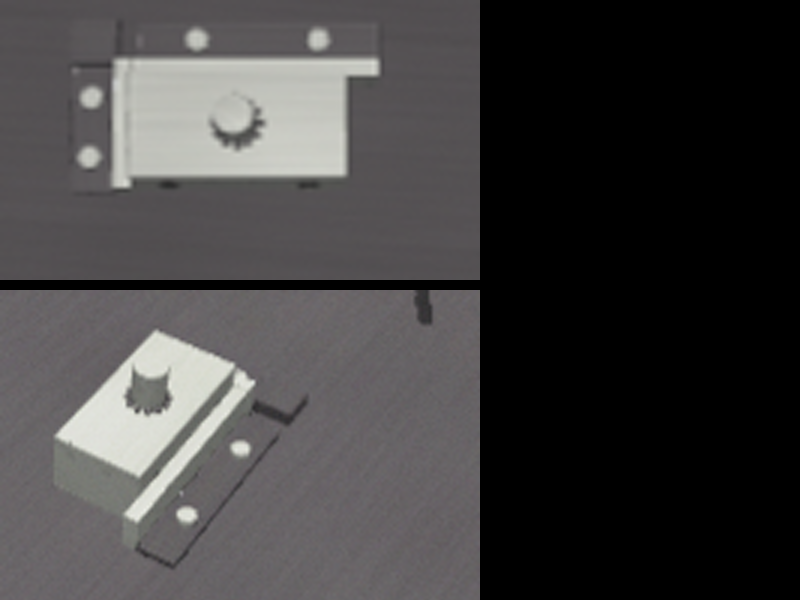

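The block sits square and snug. In the top panel its end is against the stop at column 131 and its side is against the fence with no visible gap. The pin points up at (233,115) and the gripper is clear, so I'm handing in.

```bash
python3 -c "
from plant import r
print(r.job_done())"
```

```text
the job is handed in; nothing more can be done
None
```

The hinge block was toppled pin up, pressed on the long fence (about 22 N at the wrist) and then the end stop (about 18 N), released, and handed in at about 20 s; it looks snug against both in the last picture, but no verdict came back.

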